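Start the measuring stand's drive from its control box

TASK

Start the measuring stand's drive from its control box with your closed fingertips: press the raised near half of the grey rocker fully down to switch it on, then push the blue latching button fully down so that it stays down, and last press the green button fully down and keep it down: finish while still holding it. Keep to that order, do not press the red stop button, and do not pick up or shift any of the loose things lying in front of the box.

Things in the scene. Friction and masses are not known exactly. Their poses are not given: they have to be found in the camera images.
- control_box: grey control box, fixed; 150 mm deep (its x), 276 wide (its y). Origin at the centre of its underside, z up, front (-x side) roughly to the robot. Front deck 45 mm high; from 15 mm behind the origin a display hump, 70 mm high. On the deck, in a row along y 30 mm in front of the origin, 64 mm apart, stand the rocker, blue, green and red plates, in an order that changes from run to run
- rocker_unit: 56 x 58 mm black plate, 8 mm thick, on the front deck of the control box, that carries the grey rocker switch. Origin at the centre of its underside, axes as those of the control box
- rocker_press (a point): point to press: on top of the near (-x) half of the grey rocker, which bears a short white bar, 17 mm from the hinge; moves with the rocker. Rocker 50 mm long (box x), 30 mm wide, V-shaped top; hinge along the box's y, 58 mm above the worktop. Off: near half raised (this point 67 mm above the worktop), far half level. On: near half level, 60 mm above the worktop
- rocker (a joint): angle of the rocker: 0 off (near half up), 0.36 rad fully on (near half level); stays where it is left, and takes about 3 N at its end to move
- blue_unit: 56 x 58 mm black plate, 8 mm thick, on the front deck of the control box, that carries the blue button. Origin at the centre of its underside, axes as those of the control box
- blue_top (a point): centre of the top of the blue button, a square cap 32 x 32 mm; 69 mm above the worktop when up. It is pushed straight down and moves with the cap
- blue_button (a joint): depth of the blue button: 0 up, 0.008 m fully down; a latching button, about 4 N to push, which stays at the depth where it is left
- green_unit: 56 x 58 mm black plate, 8 mm thick, on the front deck of the control box, that carries the green button. Origin at the centre of its underside, axes as those of the control box
- green_top (a point): centre of the top of the green button, a round cap 33 mm across; 69 mm above the worktop when up. It is pushed straight down and moves with the cap
- green_button (a joint): depth of the green button: 0 up, 0.008 m fully down; sprung, 1.6 N to start and 4.8 N fully down, and comes up again when let go
- red_top (a point): centre of the top of the red stop button, a round mushroom cap 38 mm across, 69 mm above the worktop; sprung like the green one; not to be pressed
- red_button (a joint): depth of the red stop button: 0 up, 0.008 m fully down
- bottle_tip (a point): tip of the blue nozzle of the white bottle, 60 mm across and 178 mm high, that stands fixed at the right edge of the worktop; an obstacle to pass over or round
- ring_gauge: loose steel ring gauge lying in front of the control box, 62 mm across, 22 mm high; origin at the centre of its underside; bystander
- bearing: loose ball bearing lying in front of the control box, 42 mm across, 12 mm high; origin at the centre of its underside; bystander
- stylus_case: loose flat black case in front of the control box, 58 x 92 x 19 mm; origin at the centre of its underside; bystander

How it is judged:
By the outcome, as a careful person would: the job done as asked, in the order asked, and still so for the second after the job is handed in, while the arm keeps its last pose, push and grip.
It also fails if it takes over 40 s, if anything falls off the work surface, if the arm or the gripper's body presses on something with over 40 N, if the wrist force passes 120 N, or if a joint passes its speed limit or range.

ROBOT

A 7-joint arm with a two-finger parallel gripper is mounted at the origin on a cart in front of the work surface, level with it; the furniture and walls round the work are solid. World frame = base frame: x ahead of the robot, y to its left, z up, the work surface at z = 0. Lengths are in m, angles in rad, forces in N, time in s.
With the tool pointing down it reaches from about 0.4 to 0.925 m from the base axis. Payload 5.6 kg.
Tool frame: the origin (TCP) lies between the finger pads; the fingertips stand 11 mm ahead of it and the grasp point (between the pads) lies 8 mm behind it; z points along the fingers, y is the direction in which the jaws open and shut (so a half turn about z gives the same grasp; the last joint's range is limited). The gripper opens to 85 mm and grips with 20 to 120 N. Pads are 22 mm wide; open, the fingers measure 114 mm over their backs; the gripper's body (76 mm by 85 mm) begins 54 mm behind the grasp point. The pads swing forward as they close: fully open they stand 13 mm farther back than shut.
Start: joints at [-0.043, 0.468, -0.012, 1.603, 0.006, 1.071, -0.056], TCP at [0.65, -0, 0.242] pointing down, gripper open.
Joint ranges: [-2.53, 2.53], [-0.31, 2.02], [-1.57, 1.55], [0.28, 2.44], [-1.29, 4.43], [0.15, 1.84], [-2.92, 2.92]. Speed limits (rad/s): [2.57, 2.57, 3.14, 3.14, 3.14, 3.14, 3.14].

INTERFACE

Orientations are given as a rotation vector (axis times angle).
In Python, from bench import bot, imaging, ticket gives the robot as it stands. The module is installed in compiled form; this text tells all that it offers.
- The arm moves only by the shell command python3 -m pendant 'ROWS' [FORCE]. ROWS is a JSON object of lists of equal length, an entry for each row: "rot": the turn, a rotation vector about the tool's x, y, z in degrees, a list of three; "delta_pos": the shift along the tool's x, y, z in cm, a list of three; "fingers": the opening, from 0 (shut) to 1 (fully open). A call has 1 to 20 rows; each row shifts and turns the commanded pose from where the row before left it, along the tool's axes as they then stand; what a row does not reach is not made up. A row lasts 1/10 s, in which the tool goes at most 50 mm and 8.59 degrees, less where a joint would pass 70% of its speed; a pose out of reach is approached as far as the arm can. A call is refused whole if a number of a shift passes 5 or a number of a turn 8.59, either way. A call with a gripper value outside its range is refused whole. The fingers move at their own pace and stop on an object; FORCE is the grip in N (left out, the last holds). Time passes only in rows, so rows that do not move let the fingers close. It gives the time, the measured TCP pose, the force and the opening at its end, in the units of the state.
- bot.get_obs(): the state, without advancing time (a new reading comes with each control period).
- imaging.grab_frame(name): name is "scene" or "side" or "wrist"; returns a dict with "image" (384x512x3 uint8, red, green, blue), "range_z" (384x512 float32, m along the optical axis (not along the pixel's ray), 0 where there is no reading), "K" (3x3 intrinsics, pixels), "k1" (the pictures are not rectified: a ray, as slopes to the right and down, at radius r is drawn at 1 + k1 r^2 times it, then the intrinsics apply), "eye" and "rotation" of the camera in the world; the wrist camera has in their place "T_tool_cam" (4x4, takes a point from camera to tool coordinates, whose origin is the TCP and whose axes are the flange's). Camera axes: x right, y down, z forward; pixel columns grow to the right and rows downward; lengths in m; the calibration is good to about 2 mm. A picture is of the moment at which its call begins: read the wrist's pose just before it.
- ticket.close_job(): hands the job in, once; it reports no verdict.
The state is a dict: "t": time; "qpos": joint angles; "dq": joint speeds; "tau": joint torques, N m; "tool_pos": TCP position; "orientation": TCP orientation; "contact_force": force on the tool from outside, world axes, zero at the start; "ft_torque": the same for the moment, N m; "gripper_width": opening from 0.0 (shut) to 1.0 (fully open).
Only numpy, scipy, OpenCV 4.12 (cv2) and the standard library are available. Lean on these libraries where they do the work, as an engineer would, in place of code of your own. Each camera call takes 0.05 s, during which the arm holds its last target. There are 200 camera calls.

## Working session

There is one attempt and no reset: what is moved stays moved. The work goes in short steps, Python scripts to look and compute and a shell command to move; the robot and the scene stay as the last step left them, time stands still between calls to the robot, and variables do not carry over. Pictures are saved under pics/ and viewed, on a budget of 10 in all, crops included, one or two more only if the job needs it, and the job is handed in when it is done.

```bash
mkdir -p pics
cat > h.py <<'E'
from bench import bot, imaging, ticket
import numpy as np, cv2
from scipy.spatial.transform import Rotation as R
def cam(name):
    o=bot.get_obs(); f=imaging.grab_frame(name)
    if 'eye' in f:
        f['C']=np.array(f['eye']); f['R']=np.array(f['rotation'])
    else:
        T=np.array(f['T_tool_cam']); Rt=R.from_rotvec(o['orientation']).as_matrix()
        f['C']=np.array(o['tool_pos'])+Rt@T[:3,3]; f['R']=Rt@T[:3,:3]
    return f
def ray(f,uv):
    K=np.array(f['K']); uv=np.atleast_2d(np.array(uv,float))
    d=np.c_[(uv[:,0]-K[0,2])/K[0,0],(uv[:,1]-K[1,2])/K[1,1]]; s=d.copy()
    for _ in range(20): s=d/(1+f['k1']*(s**2).sum(1,keepdims=True))
    return np.c_[s,np.ones(len(s))]@f['R'].T
def onz(f,uv,z):
    r=ray(f,uv); return f['C']+r*((z-f['C'][2])/r[:,2])[:,None]
def depthpt(f,uv):
    r=ray(f,uv); uv=np.atleast_2d(uv).astype(int)
    return f['C']+r*f['range_z'][uv[:,1],uv[:,0]][:,None]
def save(f,n): cv2.imwrite('pics/'+n,cv2.cvtColor(f['image'],cv2.COLOR_RGB2BGR))
E
python3 - <<'E'
from h import *
a=cam('scene');b=cam('wrist')
print(a['C'],b['C'],bot.get_obs())
im=np.hstack([a['image'],b['image']]); im=cv2.resize(im,(800,300),interpolation=cv2.INTER_AREA)
save({'image':im},'a.png')
E
```

```text
[ 0.02861043 -0.43642943  0.74554841] [0.6490617  0.06582082 0.37327331] {'t': 0.1, 'qpos': array([-0.04297894,  0.46831141, -0.01161714,  1.60351897,  0.00600761,
        1.07139848, -0.05628085]), 'dq': array([ 0.00038831, -0.00083056,  0.00040528, -0.00158437,  0.00025985,
       -0.00119069, -0.00078416]), 'tau': array([ 1.06754396e-03, -5.33521950e+01,  2.19214533e-02, -2.51963443e+01,
        1.15740488e-02,  4.25570266e-03,  1.47225879e-06]), 'tool_pos': array([ 6.49521691e-01, -7.12758746e-05,  2.41424303e-01]), 'orientation': array([-2.22075563e+00, -2.22064460e+00,  1.90221368e-03]), 'contact_force': array([ 1.20589937,  0.02211328, -0.84022377]), 'ft_torque': array([ 0.00031036,  0.00183238, -0.03961429]), 'gripper_width': 0.9981448588590431}
```

View pics/a.png

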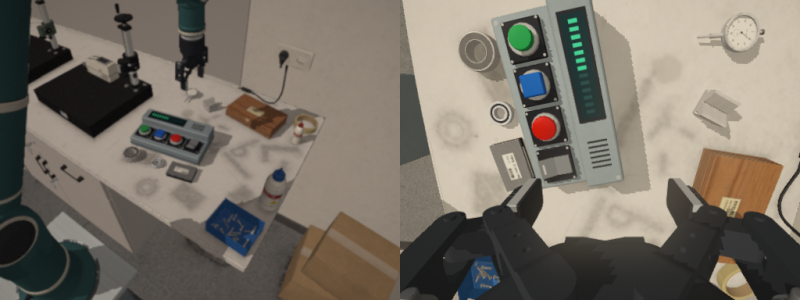

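The left half is the scene view and the right half the wrist view. In the wrist view the plates run green (155,50 at full scale), blue (170,107), red (186,165), then the rocker (200,208). The loose items lie to the left of the box, on its near side. Next I measure the cap centres in both views.

Run:
```python
from h import *
for n in ['wrist','scene']:
    f=cam(n); hsv=cv2.cvtColor(f['image'],cv2.COLOR_RGB2HSV); P={}
    x0,x1,y0,y1=(100,200,10,240) if n=='wrist' else (165,290,150,195)
    for c,lo,hi in [('green',50,80),('blue',100,120),('red',0,8)]:
        m=cv2.inRange(hsv,(lo,130,70),(hi,255,255)); k=np.zeros_like(m);k[y0:y1,x0:x1+10]=m[y0:y1,x0:x1+10]
        nn,l,s,ce=cv2.connectedComponentsWithStats(k); i=1+s[1:,4].argmax()
        ys,xs=np.where(l==i)
        p=depthpt(f,np.c_[xs,ys]); top=p[p[:,2]>p[:,2].max()-.006]
        P[c]=ce[i]; print(n,c,s[i],ce[i].round(1),onz(f,ce[i],.067)[0].round(4),'depth top',np.median(top,0).round(4))
    if n=='wrist': print(f['R'].round(2)); save({'image':cv2.resize(f['image'][110:250,80:260],None,fx=4,fy=4,interpolation=cv2.INTER_CUBIC)},'b.png')
    else: save({'image':cv2.resize(f['image'][130:230,150:280],None,fx=5,fy=5,interpolation=cv2.INTER_CUBIC)},'c.png')
```

```text
wrist green [138  32  33  33 836] [154.1  48. ] [0.534  0.1373 0.067 ] depth top [0.6491 0.0658 0.3733]
wrist blue [152  92  35  34 860] [169.5 108.2] [0.5458 0.0751 0.067 ] depth top [0.6491 0.0658 0.3733]
wrist red [168 149  32  31 777] [183.7 163.9] [0.5574 0.0125 0.067 ] depth top [0.5579 0.0126 0.0688]
[[ 1.    0.   -0.  ]
 [ 0.   -0.97 -0.26]
 [-0.    0.26 -0.97]]Traceback (most recent call last):
  File "<stdin>", line 9, in <module>
  File "h.py", line 21, in depthpt
    return f['C']+r*f['range_z'][uv[:,1],uv[:,0]][:,None]
           ~~~~~~^~~~~~~~~~~~~~~~~~~~~~~~~~~~~~~~~~~~~~~~
ValueError: operands could not be broadcast together with shapes (3,) (67,67)
```

View pics/b.png

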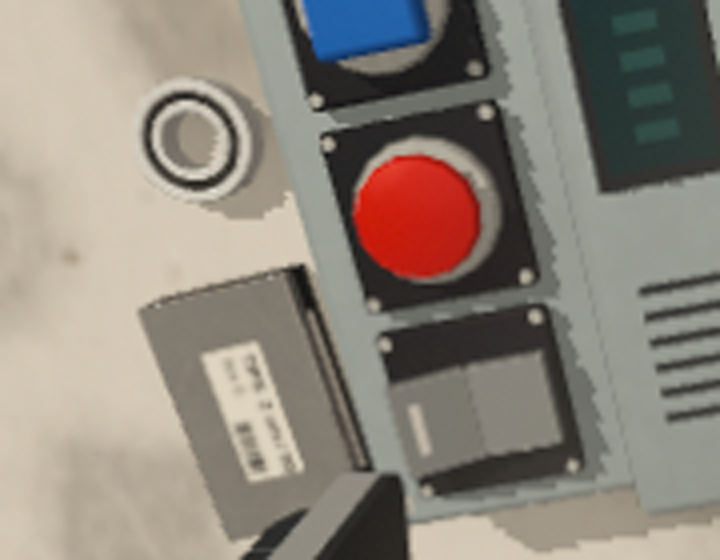

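The crop shows the rocker plate's four screws at (385,344), (536,316), (572,466) and (428,490). The white bar is at (419,430), on the near (left) half. Next I compute the rocker point and cross-check it against the scene camera, whose rotation is apparently not a matrix.

```bash
sed -i "s/f\['R'\]=np.array(f\['rotation'\])/q=np.array(f['rotation']); f['R']=q if q.shape==(3,3) else (R.from_rotvec(q) if q.size==3 else R.from_quat(q)).as_matrix()/" h.py
python3 - <<'E'
from h import *
f=cam('wrist'); cv=lambda p:np.array([[80+a/4-.4,110+b/4-.4] for a,b in p])
s=onz(f,cv([(385,344),(536,316),(572,466),(428,490)]),.053); print(s.round(4),'ctr',s.mean(0).round(4))
bar=cv([(419,430)]); print('bar',onz(f,bar,.067).round(4),depthpt(f,bar).round(4))
for a,b in [('green',(154,48)),('blue',(168,108)),('red',(184,164))]:print(a,depthpt(f,[b]).round(4))
f=cam('scene'); print(f['rotation'],f['R'].round(2).tolist()); hsv=cv2.cvtColor(f['image'],cv2.COLOR_RGB2HSV)
for c,lo,hi in [('green',50,80),('blue',100,120),('red',0,8)]:
    m=cv2.inRange(hsv,(lo,130,70),(hi,255,255)); k=np.zeros_like(m);k[150:195,165:290]=m[150:195,165:290]
    nn,l,st,ce=cv2.connectedComponentsWithStats(k); i=1+st[1:,4].argmax()
    print(c,st[i],onz(f,ce[i],.067)[0].round(4),depthpt(f,[ce[i].round()]).round(4))
E
```

```text
[[ 0.5403 -0.0304  0.053 ]
 [ 0.5886 -0.0212  0.053 ]
 [ 0.5979 -0.0716  0.053 ]
 [ 0.5502 -0.0803  0.053 ]] ctr [ 0.5692 -0.0509  0.053 ]
bar [[ 0.5533 -0.0538  0.067 ]] [[ 0.5531 -0.0541  0.0663]]
green [[0.5346 0.1371 0.0682]]
blue [[0.545  0.0754 0.0688]]
red [[0.5583 0.0126 0.0684]]
[-2.15838296  1.1561424  -0.4487976 ] [[0.55, -0.61, 0.56], [-0.83, -0.41, 0.38], [-0.0, -0.68, -0.74]]
green [180 161  10   8  67] [0.5302 0.1336 0.067 ] [[0.5295 0.1344 0.0677]]
blue [197 166  14  10 103] [0.5408 0.0714 0.067 ] [[0.5404 0.0697 0.0695]]
red [218 172  14  10 107] [0.5544 0.0088 0.067 ] [[0.5528 0.0061 0.0706]]
```

The wrist-camera numbers agree with each other: plates 64 mm apart, heights about 68 mm, box yaw about 10.6°. I'll move above the rocker with the fingers shut and turn the tool so its x follows box x. That puts the 22 mm pad width along the rocker.

```bash
python3 -m pendant '{"delta_pos":[[-1.8,-3.2,0],[-1.8,-3.3,0],[-1.8,-3.25,0],[0,0,2],[0,0,2],[0,0,2],[0,0,2],[0,0,0],[0,0,0],[0,0,0],[0,0,0],[0,0,0],[0,0,0],[0,0,0],[0,0,0],[0,0,0]],"rot":[[0,0,0],[0,0,0],[0,0,0],[0,0,7.94],[0,0,7.94],[0,0,7.94],[0,0,7.94],[0,0,7.94],[0,0,7.94],[0,0,7.94],[0,0,7.94],[0,0,7.94],[0,0,7.94],[0,0,0],[0,0,0],[0,0,0]],"fingers":[0,0,0,0,0,0,0,0,0,0,0,0,0,0,0,0]}' 30
python3 - <<'E'
from h import *
o=bot.get_obs(); print(o['tool_pos'],R.from_rotvec(o['orientation']).as_matrix().round(3).tolist())
M=R.from_rotvec(o['orientation']).as_matrix()
for n,p in [('rk',(.552,-.054,.089)),('bl',(.5455,.075,.089)),('gr',(.534,.137,.089))]: print(n,(100*M.T@(np.array(p)-o['tool_pos'])).round(2))
f=cam('wrist'); save(f,'d.png')
E
```

```text
t: 1.9
tool_pos: [0.5525, -0.0539, 0.1623]
orientation: [-3.128, -0.294, -0.0]
contact_force: [0.4, -0.3, -0.6]
gripper_width: 0.003
[ 0.5525169  -0.05392515  0.16231691] [[0.983, 0.186, 0.0], [0.186, -0.983, 0.0], [0.0, -0.0, -1.0]]
rk [-0.05 -0.    7.33]
bl [  1.71 -12.8    7.33]
gr [  1.74 -19.1    7.33]
```

View pics/d.png

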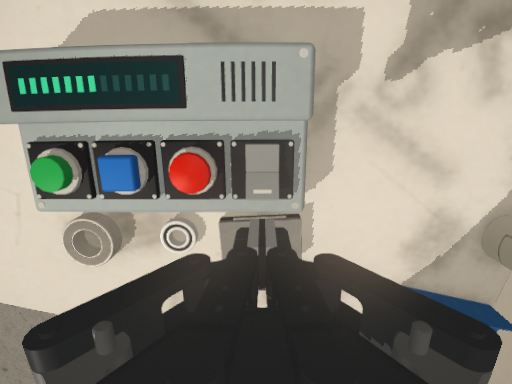

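The box is square in the view. The rocker is at (262,170) with its bar at (262,191), red is at (190,173), blue at (120,173) and green at (51,174). The fingertips are on the rocker's column. I'll check these numerically from here.

Run:
```python
from h import *
f=cam('wrist');print(f['C'])
for n,p,z in [('bar',(262,191),.067),('gr',(50,174),.068),('bl',(119,173.5),.068),('red',(189.5,173.5),.068)]: print(n,onz(f,p,z).round(4),depthpt(f,[p]).round(4))
s=onz(f,[(235,143),(291,143),(291,199),(235,199)],.053);print(s.round(4),s.mean(0))
```

```text
[ 0.6163618  -0.04161541  0.29425905]
bar [[ 0.5535 -0.0538  0.067 ]] [[ 0.5535 -0.0538  0.0673]]
gr [[0.534  0.1351 0.068 ]] [[0.5347 0.1336 0.07  ]]
bl [[0.5461 0.0725 0.068 ]] [[0.5461 0.0723 0.0682]]
red [[0.5575 0.0111 0.068 ]] [[0.5582 0.0105 0.0705]]
[[ 0.589  -0.0224  0.053 ]
 [ 0.5984 -0.0718  0.053 ]
 [ 0.5469 -0.083   0.053 ]
 [ 0.5371 -0.0309  0.053 ]] [ 0.567858   -0.05202374  0.053     ]
```

```bash
python3 -m pendant '{"delta_pos":[[-0.1,0,2.5],[0,0,2.5],[0,0,2.5],[0,0,0.5],[0,0,0.4],[0,0,0.3],[0,0,0.2],[0,0,0.2],[0,0,0]],"rot":[[0,0,0],[0,0,0],[0,0,0],[0,0,0],[0,0,0],[0,0,0],[0,0,0],[0,0,0],[0,0,0]],"fingers":[0,0,0,0,0,0,0,0,0]}'
```

```text
t: 2.9
tool_pos: [0.552, -0.0544, 0.0717]
orientation: [3.128, 0.29, 0.002]
contact_force: [-0.6, -1.0, 2.3]
gripper_width: -0.001
```

```bash
python3 -m pendant '{"delta_pos":[[0,0,0.1],[0,0,0.1],[0,0,0.1],[0,0,0]],"rot":[[0,0,0],[0,0,0],[0,0,0],[0,0,0]],"fingers":[0,0,0,0]}'; python3 -m pendant '{"delta_pos":[[0,0,0.1],[0,0,0]],"rot":[[0,0,0],[0,0,0]],"fingers":[0,0]}'
```

```text
t: 3.3
tool_pos: [0.552, -0.0545, 0.0708]
orientation: [-3.128, -0.29, -0.002]
contact_force: [-8.1, 0.2, 22.7]
gripper_width: 0.002
t: 3.5
tool_pos: [0.5521, -0.0545, 0.0706]
orientation: [-3.127, -0.289, -0.002]
contact_force: [-11.3, 0.2, 29.8]
gripper_width: -0.005
```

The press met a firm stop with the tip at about 59.7 mm and 30 N, so the rocker should be level. I lift, move over blue and look.

```bash
python3 -m pendant '{"delta_pos":[[0,0,-1],[0,0,-3],[0,0,-3],[0.45,-3.2,0],[0.45,-3.2,0],[0.45,-3.2,0],[0.45,-3.14,0],[0,0,0],[0,0,0]],"rot":[[0,0,0],[0,0,0],[0,0,0],[0,0,0],[0,0,0],[0,0,0],[0,0,0],[0,0,0],[0,0,0]],"fingers":[0,0,0,0,0,0,0,0,0]}'
python3 - <<'E'
from h import *
f=cam('wrist'); save({'image':f['image']},'e.png'); o=bot.get_obs();M=R.from_rotvec(o['orientation']).as_matrix()
hsv=cv2.cvtColor(f['image'],cv2.COLOR_RGB2HSV)
for c,lo,hi in [('green',50,80),('blue',100,120),('red',0,8)]:
    m=cv2.inRange(hsv,(lo,130,70),(hi,255,255)); m[:110]=0
    nn,l,st,ce=cv2.connectedComponentsWithStats(m); i=1+st[1:,4].argmax()
    p=onz(f,ce[i],.068)[0]; print(c,st[i],p.round(4),(100*M.T@(p-o['tool_pos'])).round(2))
E
```

```text
t: 4.4
tool_pos: [0.546, 0.0753, 0.1373]
orientation: [3.128, 0.294, 0.001]
contact_force: [0.3, -1.5, -0.1]
gripper_width: 0.002
green [ 163  180   42   41 1314] [0.5348 0.137  0.068 ] [ 0.05 -6.42  6.93]
blue [ 243  181   40   40 1497] [0.547  0.0755 0.068 ] [ 0.12 -0.14  6.93]
red [ 319  179   46   44 1599] [0.5583 0.0134 0.068 ] [0.08 6.17 6.93]
```

View pics/e.png

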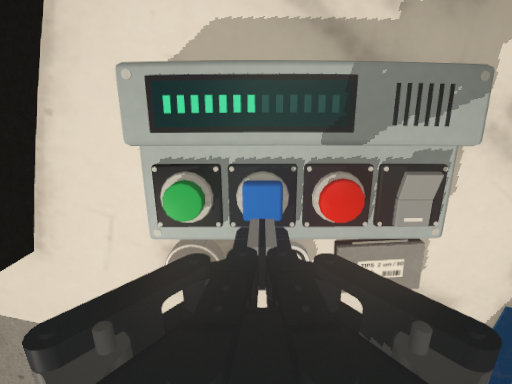

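The rocker now shows its near half level and its far half raised, so it is on. Blue is directly under the tool (cap at 263,200) and the loose things look unmoved. Now I press blue.

```bash
python3 -m pendant '{"delta_pos":[[0.05,-0.05,2.5],[0,0,2],[0,0,0.8],[0,0,0.4],[0,0,0.3],[0,0,0.2],[0,0,0.2],[0,0,0.2],[0,0,0.1],[0,0,0]],"rot":[[0,0,0],[0,0,0],[0,0,0],[0,0,0],[0,0,0],[0,0,0],[0,0,0],[0,0,0],[0,0,0],[0,0,0]],"fingers":[0,0,0,0,0,0,0,0,0,0]}'; python3 -m pendant '{"delta_pos":[[0,0,0.1],[0,0,0]],"rot":[[0,0,0],[0,0,0]],"fingers":[0,0]}'
```

```text
t: 5.45
tool_pos: [0.547, 0.0746, 0.072]
orientation: [-3.128, -0.29, -0.002]
contact_force: [-4.9, -2.0, 15.0]
gripper_width: -0.001
t: 5.65
tool_pos: [0.547, 0.0746, 0.0719]
orientation: [-3.128, -0.289, -0.003]
contact_force: [-6.4, -3.5, 22.6]
gripper_width: 0.002
```

Blue bottomed out with the tip at 61 mm, as expected, and the force rose. I lift, move over green, and check blue and the rocker.

```bash
python3 -m pendant '{"delta_pos":[[0,0,-1],[0,0,-3],[0,0,-3],[0,-3.2,0],[0,-3.15,0],[0,0,0],[0,0,0]],"rot":[[0,0,0],[0,0,0],[0,0,0],[0,0,0],[0,0,0],[0,0,0],[0,0,0]],"fingers":[0,0,0,0,0,0,0]}'
python3 - <<'E'
from h import *
f=cam('wrist'); save({'image':f['image']},'g.png'); o=bot.get_obs();M=R.from_rotvec(o['orientation']).as_matrix()
hsv=cv2.cvtColor(f['image'],cv2.COLOR_RGB2HSV)
for c,lo,hi in [('green',50,80),('blue',100,120),('red',0,8)]:
    m=cv2.inRange(hsv,(lo,130,70),(hi,255,255)); m[:145]=0
    nn,l,st,ce=cv2.connectedComponentsWithStats(m); i=1+st[1:,4].argmax()
    p=onz(f,ce[i],.068)[0]; ys,xs=np.where(l==i); d=depthpt(f,np.c_[xs,ys])[:,2]
    print(c,st[i],p.round(4),(100*M.T@(p-o['tool_pos'])).round(2),'z',np.median(d[d<.1]).round(4))
E
```

```text
t: 6.35
tool_pos: [0.5344, 0.1385, 0.1393]
orientation: [-3.127, -0.294, -0.001]
contact_force: [-0.3, 0.6, 0.1]
gripper_width: -0.002
green [ 244  183   39   36 1141] [0.5344 0.1376 0.068 ] [-0.02 -0.04  7.13] z 0.0694
blue [ 320  181   39   36 1298] [0.5478 0.0787 0.068 ] [0.22 6.   7.13] z 0.0613
red [ 395  179   46   43 1546] [0.5581 0.0143 0.068 ] [ 0.04 12.52  7.13] z 0.0685
```

View pics/g.png

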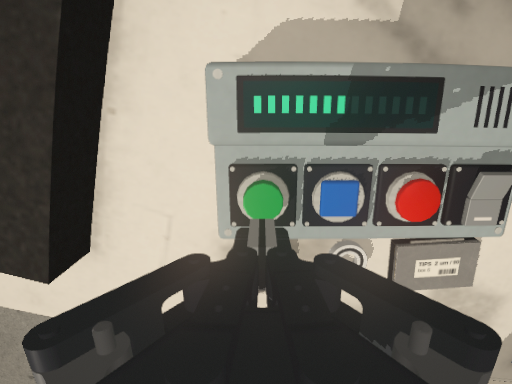

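Blue stays down (top at z 61.3 mm against 69 mm when up), red is up, and the rocker is on. Green is centred under the tool at (263,201). Now I press and hold green.

```bash
python3 -m pendant '{"delta_pos":[[0,0,2.5],[0,0,2.2],[0,0,0.8],[0,0,0.4],[0,0,0.3],[0,0,0.2],[0,0,0.2],[0,0,0.2],[0,0,0.1],[0,0,0]],"rot":[[0,0,0],[0,0,0],[0,0,0],[0,0,0],[0,0,0],[0,0,0],[0,0,0],[0,0,0],[0,0,0],[0,0,0]],"fingers":[0,0,0,0,0,0,0,0,0,0]}'; python3 -m pendant '{"delta_pos":[[0,0,0.1],[0,0,0],[0,0,0]],"rot":[[0,0,0],[0,0,0],[0,0,0]],"fingers":[0,0,0]}'
python3 - <<'E'
from h import *
f=cam('wrist'); save(f,'i.png'); hsv=cv2.cvtColor(f['image'],cv2.COLOR_RGB2HSV)
for c,lo,hi in [('blue',100,120),('red',0,8)]:
    m=cv2.inRange(hsv,(lo,130,70),(hi,255,255)); m[:145]=0
    nn,l,st,ce=cv2.connectedComponentsWithStats(m); i=1+st[1:,4].argmax()
    ys,xs=np.where(l==i); d=depthpt(f,np.c_[xs,ys])[:,2]; print(c,'z',np.median(d[d<.1]).round(4))
E
```

```text
t: 7.4
tool_pos: [0.5352, 0.1369, 0.072]
orientation: [-3.128, -0.289, -0.002]
contact_force: [-3.8, -4.1, 13.8]
gripper_width: 0.001
t: 7.7
tool_pos: [0.5352, 0.1369, 0.0718]
orientation: [-3.128, -0.289, -0.002]
contact_force: [-6.8, -3.9, 21.1]
gripper_width: 0.004
blue z 0.0612
red z 0.0684
```

View pics/i.png

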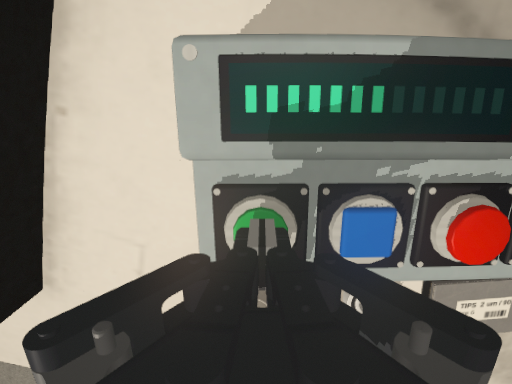

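The closed fingertips hold green down at its stop (cap at 262,225). Blue is down and red is up. Handing in.

```bash
python3 -c "
from h import *
print(ticket.close_job())"
```

```text
the job is handed in; nothing more can be done
None
```

The drive was started in the order asked: rocker on, blue latched, then green pressed and held. I handed the job in at about 7.8 s with the fingertips still on green.

| Control | Last check |
|---|---|
| Rocker | Firm stop with the fingertips at about 60 mm and 30 N. Later pictures show the near half level and the far half raised. |
| Blue | Cap top at 61.2 mm after release, against 69 mm when up, so it stayed down. |
| Green | Held at its stop, fingertips at about 61 mm, with about 21 N upward force on the tool. |
| Red | Untouched, cap top at 68.4 mm. |

- **Loose things:** nothing looked moved in the pictures, but I did not measure their positions before and after. The ring gauge was mostly hidden behind the gripper in the last views.
- **Camera disagreement:** the scene camera put the caps 4–6 mm from where the wrist camera did. I used the wrist camera, whose views agreed with each other to within about 3 mm. The heights where the controls stopped matched the ones given.

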